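Set the ink bottles out in front of their cartons

ROBOT

A 6-joint arm with a two-finger parallel gripper is mounted at the origin on the work surface. World frame = base frame: x ahead of the robot, y to its left, z up, the work surface at z = 0. Lengths are in m, angles in rad, forces in N, time in s.
With the tool pointing down it reaches from about 0.275 to 0.825 m from the base axis. Payload 5.2 kg.
Tool frame: the origin (TCP) lies at the very end of the fingers, on their centre line; the grasp point (between the pads) lies 19 mm behind it; z points along the fingers, y is the line along which they close (so a half turn about z gives the same grasp; the last joint's range is limited). The gripper opens to 93 mm and grips with 3 to 60 N. Pads are 15 mm wide; open, the fingers measure 128 mm over their backs; the gripper's body (75 mm by 188 mm) begins 65 mm behind the grasp point.
Start: joints at [1.136, 0.259, 1.535, -0, 1.348, -0.203], TCP at [0.126, 0.535, 0.219] pointing down, gripper open.
Joint ranges: [-3.14, 3.14], [-0.91, 2.08], [0.19, 2.58], [-1.22, 4.36], [0.22, 2.71], [-3.12, 3.12]. Speed limits (rad/s): [2.57, 2.57, 3.14, 3.14, 3.14, 3.14].

INTERFACE

Orientations are given as a unit quaternion [w, x, y, z].
In Python, from cell import read_state, grab_frame, order gives the robot as it stands.
- The arm moves only by the tool move_arm, never from a script. Its argument "deltas" is a list of rows, each a list of 7 numbers: the turn, a rotation vector about the tool's x, y, z in rad, then the shift along the tool's x, y, z in m, then the opening, from 0 (shut) to 1 (fully open). In form: [[ax, ay, az, tx, ty, tz, hand], ...]. A call has 1 to 5 rows; each row shifts and turns the commanded pose from where the row before left it, along the tool's axes as they then stand; what a row does not reach is not made up. A row lasts 1/12 s, in which the tool goes at most 41.7 mm and 7.16 degrees, less where a joint would pass 70% of its speed; a pose out of reach is approached as far as the arm can. A call is refused whole if a number of a shift passes 0.0417 or a number of a turn 0.125, either way. A call with a gripper value outside its range is refused whole. The fingers move at their own pace and stop on an object; "grip_force" is the grip in N (left out, the last holds). Time passes only in rows, so rows that do not move let the fingers close. It gives the time, the measured TCP pose, the force, the opening and the grip force at its end, in the units of the state.
- read_state(): the state, without advancing time (a new reading comes with each control period).
- grab_frame(name): name is "scene" or "top"; returns a dict with "frame" (400x640x3 uint8, red, green, blue), "fovy" (degrees; the focal length in pixels is half the picture's height over the tangent of half this angle, whatever the lens; pixels are square), "cx", "cy" (the principal point, pixels), "T" (4x4, takes a point from camera to world coordinates). Camera axes: x right, y up, looking along -z (the intrinsics and any distortion apply to the point x, -y, -z); pixel columns grow to the right and rows downward; lengths in m; the calibration is good to about 2 mm. A picture is of the moment at which its call begins. There is no depth.
- order.finish_job(): hands the job in; it is judged then, once.
The state is a dict: "time": time; "joint_positions": joint angles; "qd": joint speeds; "joint_torque": joint torques, N m; "ee_pos": TCP position; "orientation": TCP orientation; "wrist_force": force on the tool from outside, world axes, zero at the start; "moment": the same for the moment, N m; "grip_width": finger opening in m; "gripper_force": force on a finger pad.
Only numpy, scipy, OpenCV 4.12 (cv2) and the standard library are available. Lean on these libraries where they do the work, as an engineer would, in place of code of your own. Each camera call takes 0.05 s, during which the arm holds its last target. There are 200 camera calls.

TASK

Move the four ink bottles from the plywood tray to the white counter display, so that each stands upright in the empty compartment directly in front of its own carton (the carton that matches the bottle in width and height) and the row of bottles follows the order of the cartons. Set the bottles down gently, do not let one drop or tip over, and do not shift the cartons, the stapler or the pen cup.

Things in the scene. Friction and masses are not known exactly. Their poses are not given: they have to be found in the camera images.
- bottle_slim_short: Ink bottle, small, slim and short, 45 g: dark round glass, paper label, black cap. Straight body 32 mm wide up to 34 mm, cap 26 mm wide, 52 mm high in all. Origin at the centre of its base, z up. Stands in any of the four compartments of the plywood tray: one row, 72 mm apart, 68 mm square inside, bottle up to 9 mm off centre, floor 6 mm, outer walls 22 mm, dividers 16 mm above the counter.
- bottle_slim_tall: Ink bottle, slim and tall, 65 g: dark round glass, paper label, black cap. Straight body 32 mm wide up to 54 mm, cap 26 mm wide, 72 mm high in all. Origin at the centre of its base, z up. Stands in any of the four compartments of the plywood tray: one row, 72 mm apart, 68 mm square inside, bottle up to 9 mm off centre, floor 6 mm, outer walls 22 mm, dividers 16 mm above the counter.
- bottle_wide_short: Ink bottle, wide and short, 120 g: dark round glass, paper label, black cap. Straight body 50 mm wide up to 34 mm, cap 44 mm wide, 52 mm high in all. Origin at the centre of its base, z up. Stands in any of the four compartments of the plywood tray: one row, 72 mm apart, 68 mm square inside, bottle up to 9 mm off centre, floor 6 mm, outer walls 22 mm, dividers 16 mm above the counter.
- bottle_wide_tall: Ink bottle, the largest, wide and tall, 180 g: dark round glass, paper label, black cap. Straight body 50 mm wide up to 54 mm, cap 44 mm wide, 72 mm high in all. Origin at the centre of its base, z up. Stands in any of the four compartments of the plywood tray: one row, 72 mm apart, 68 mm square inside, bottle up to 9 mm off centre, floor 6 mm, outer walls 22 mm, dividers 16 mm above the counter.
- carton_slim_short: Carton of the slim, short bottle: brown card box 38 x 38 mm, 56 mm high, loose, anywhere in the white display's back row. Origin at its base centre, z up, x along the row, front to -y. Its bottle's compartment, 68 mm square inside, is centred 96 mm from here towards -y, floor level with this origin, 6 mm above the counter; dividers to 12 mm, front lip to 18 mm. Clear back panel to 70 mm.
- carton_slim_tall: Carton of the slim, tall bottle: brown card box 38 x 38 mm, 76 mm high, loose, anywhere in the white display's back row. Origin at its base centre, z up, x along the row, front to -y. Its bottle's compartment, 68 mm square inside, is centred 96 mm from here towards -y, floor level with this origin, 6 mm above the counter; dividers to 12 mm, front lip to 18 mm. Clear back panel to 70 mm.
- carton_wide_short: Carton of the wide, short bottle: brown card box 56 x 56 mm, 56 mm high, loose, anywhere in the white display's back row. Origin at its base centre, z up, x along the row, front to -y. Its bottle's compartment, 68 mm square inside, is centred 96 mm from here towards -y, floor level with this origin, 6 mm above the counter; dividers to 12 mm, front lip to 18 mm. Clear back panel to 70 mm.
- carton_wide_tall: Carton of the wide, tall bottle: brown card box 56 x 56 mm, 76 mm high, loose, anywhere in the white display's back row. Origin at its base centre, z up, x along the row, front to -y. Its bottle's compartment, 68 mm square inside, is centred 96 mm from here towards -y, floor level with this origin, 6 mm above the counter; dividers to 12 mm, front lip to 18 mm. Clear back panel to 70 mm.
- stapler: Grey and black desk stapler lying on the counter to the right of the work, 138 x 34 mm, 54 mm high, loose. Origin at the centre of its underside, x along its length. Not to be moved.
- pen_cup: Dark metal cup 76 mm in diameter and 95 mm high with pens that reach to about 145 mm, standing loose beyond the tray and display. Origin at the centre of its underside. Not to be moved.
Mind the look-alikes: they are no part of the job. Leave any blue look-alike of the bottle_wide_short alone.

How it is judged:
By the outcome, as a careful person would: the job done as asked, in the order asked, and still so for the second after the job is handed in, with the robot touching nothing.
It also fails if it takes over 125 s, if anything falls off the work surface, if the arm or the gripper's body presses on something with over 40 N, if the wrist force passes 120 N, or if a joint passes its speed limit or range.

## Working session

There is one attempt and no reset: what is moved stays moved. The work goes in short steps, Python scripts to look and compute and a tool call to move; the robot and the scene stay as the last step left them, time stands still between calls to the robot, and variables do not carry over. Pictures are saved under pics/ and viewed, at most 14 in all, crops included, and the job is handed in when it is done.

Besides the shell and the picture viewer there is one more tool, called after "Call:" by a JSON object that holds its "api" and its "payload", one argument or row to a line. move_arm: Moves the arm, as the interface text tells. Its arguments: {"type":"object","properties":{"deltas":{"type":"array"},"grip_force":{"type":"number"}},"required":["deltas"]}

```bash
mkdir -p pics; cat > h.py <<'E'
import numpy as np, cv2, json
from cell import read_state, grab_frame, order
def snap(n,out):
    f=grab_frame(n); cv2.imwrite('pics/'+out,cv2.cvtColor(f['frame'],cv2.COLOR_RGB2BGR))
    np.savez('pics/'+out+'.npz',**f); return f
E
python3 - <<'E'
from h import *
for n in('scene','top'):
    f=snap(n,n+'0.png'); print({k:(v.tolist() if hasattr(v,'tolist') else v) for k,v in f.items() if k!='frame'})
s=read_state();print(s)
E
```

```text
{'fovy': 50.11765223190049, 'cx': 320.80155681526827, 'cy': 201.85362850160968, 'T': [[-0.6067202581541827, -0.462940998697878, 0.6462013309100602, 1.2836222836156042], [0.7947929358408659, -0.3675560385911613, 0.48291484511519234, 0.41875132629762374], [0.0139541206379797, 0.8065904724330583, 0.5909459300963471, 0.6496106051558203], [0.0, 0.0, 0.0, 1.0]]}
{'fovy': 55.6208224568831, 'cx': 321.7008927703977, 'cy': 191.50256801022476, 'T': [[-0.022558747821644756, 0.9970184528859429, -0.07379232684798781, 0.5185794454816464], [-0.9997162988506683, -0.021932228784257015, 0.009289733735486921, -0.06906291916096229], [0.007643605761724775, 0.07398095664071823, 0.9972303612232649, 1.0544087212606552], [0.0, 0.0, 0.0, 1.0]]}
{'time': 0.1, 'joint_positions': array([ 1.13623446e+00,  2.59248401e-01,  1.53593199e+00, -1.94153193e-05,
        1.34799477e+00, -2.02825156e-01]), 'qd': array([ 0.00077039, -0.00121107, -0.00282845,  0.00167961,  0.0003769 ,
        0.00071144]), 'joint_torque': array([ 3.14591227e-03, -4.38198674e+01, -2.84644979e+01,  7.20674428e-02,
        3.60779115e-02, -3.77177321e-05]), 'ee_pos': array([0.12611218, 0.53486155, 0.21792924]), 'orientation': array([-2.38932183e-04,  1.15607090e-01,  9.93294707e-01, -7.54379800e-04]), 'wrist_force': array([0.53942416, 0.03975373, 0.71882244]), 'moment': array([0.01708719, 0.01379814, 0.00401336]), 'gripper_force': 0.0, 'grip_width': 0.09257478342665162}
```

View pics/scene0.png

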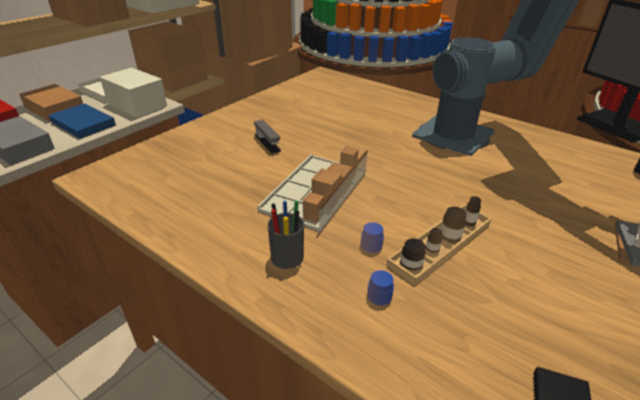

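View pics/top0.png

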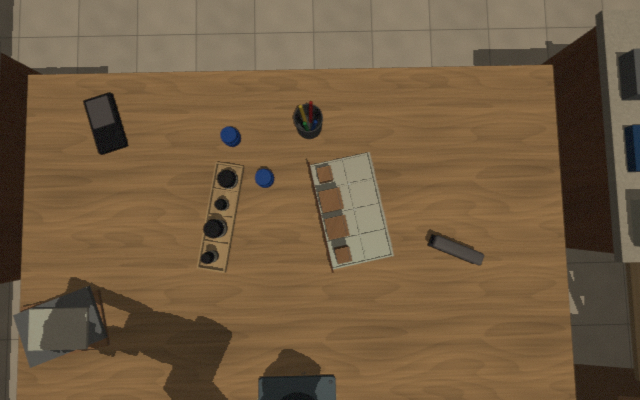

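The scene view shows the tray with four dark bottles at (413,255), (434,240), (454,222) and (474,208). It also shows the cartons in the display at about (315,205)–(350,155) and two blue look-alikes at (372,238) and (381,288). In the top view the tray is at (221,217), the display at (350,210), and the blue decoys at (230,136) and (264,177). Next I'll enlarge both.

```bash
python3 - <<'E'
import cv2,numpy as np
a=cv2.imread('pics/top0.png');
a=cv2.convertScaleAbs(a,alpha=1.5,beta=15)
cv2.imwrite('pics/c1.png',cv2.resize(a[145:280,190:400],None,fx=3.8,fy=3.8,interpolation=cv2.INTER_CUBIC))
b=cv2.imread('pics/scene0.png')
cv2.imwrite('pics/c2.png',cv2.resize(b[140:300,250:510],None,fx=3,fy=3,interpolation=cv2.INTER_CUBIC))
E
```

```text
(no output)
```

View pics/c1.png

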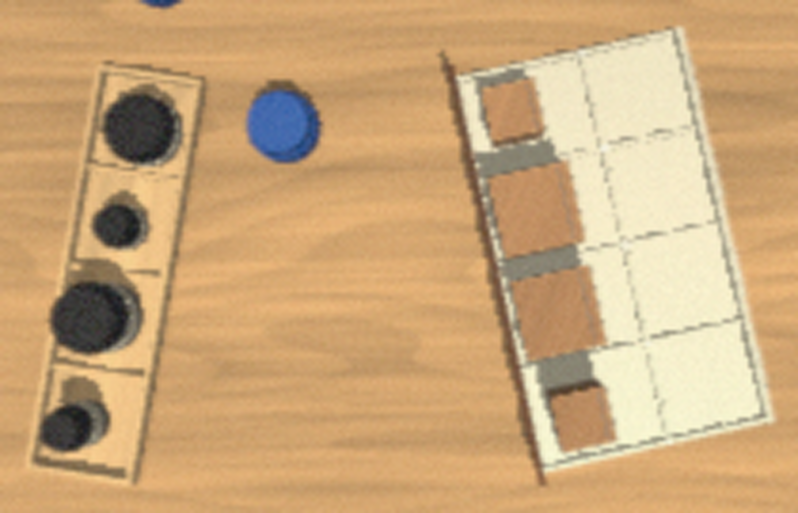

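View pics/c2.png

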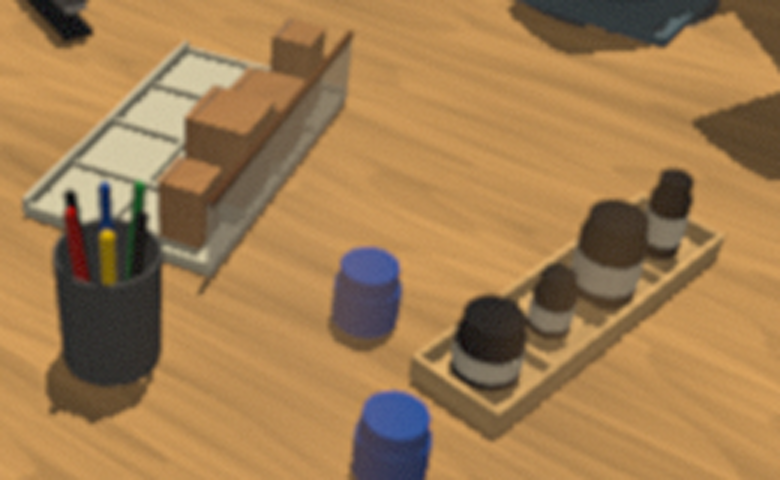

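The top crop shows the tray bottles from far to near: wide (143,128), slim (120,224), wide (90,317) and slim (68,425). In the scene crop these are wide short, slim short, wide tall and slim tall. The cartons far to near are slim (512,112), wide (535,210), wide (560,312) and slim (582,417). I still need their heights from both views. The blue jars are the look-alikes, so I'm leaving them.

```bash
cat >> h.py <<'E'
def cam(p):
    f=np.load(p); return 200/np.tan(np.radians(float(f['fovy']))/2),float(f['cx']),float(f['cy']),f['T']
def unproj(c,uv,z):
    f,cx,cy,T=c; uv=np.atleast_2d(uv).astype(float)
    d=np.c_[(uv[:,0]-cx)/f,-(uv[:,1]-cy)/f,-np.ones(len(uv))]@T[:3,:3].T
    return T[:3,3]+d*((np.asarray(z)-T[2,3])/d[:,2])[:,None]
def proj(c,P):
    f,cx,cy,T=c; q=(np.atleast_2d(P)-T[:3,3])@T[:3,:3]
    return np.c_[cx-f*q[:,0]/q[:,2],cy+f*q[:,1]/q[:,2]]
TOP='pics/top0.png.npz';SC='pics/scene0.png.npz'
E
python3 - <<'E'
from h import *
np.set_printoptions(precision=4,suppress=True)
t=cam(TOP);s=cam(SC)
o=np.array([190,145]); k=lambda a:(np.array(a)+.5)/3.8-.5+o
D=unproj(t,k([(682,28),(772,420),(543,468),(455,75)]),np.full(4,.016));print('disp',D)
R=unproj(t,k([(103,63),(205,78),(135,483),(30,465)]),np.full(4,.022));print('tray',R)
for Q in(D,R): print([np.linalg.norm(Q[i]-Q[(i+1)%4]) for i in range(4)])
bt=[(143,128),(120,224),(90,317),(68,425)]
bh=[.052,.052,.072,.072]
B=unproj(t,k(bt),np.array(bh));print('bottles',B)
k2=lambda a:(np.array(a)+.5)/3-.5+[250,140]
print('bottle cap predicted in c2',(proj(s,B)-[250,140]+.5)*3)
ct=[(512,112),(535,210),(560,312),(582,417)]
for h in(.062,.082):
    C=unproj(t,k(ct),np.full(4,h));print(h,C,(proj(s,C)-[250,140]+.5)*3)
print('disp in c2',(proj(s,D)-[250,140]+.5)*3);print('tray in c2',(proj(s,R)-[250,140]+.5)*3)
E
```

```text
disp [[ 0.7022 -0.2125  0.016 ]
 [ 0.4178 -0.2679  0.016 ]
 [ 0.3878 -0.1034  0.016 ]
 [ 0.6713 -0.0464  0.016 ]]
tray [[0.6845 0.2071 0.022 ]
 [0.6721 0.1337 0.022 ]
 [0.3849 0.1852 0.022 ]
 [0.3992 0.2591 0.022 ]]
[np.float64(0.28974777125667495), np.float64(0.1672462081630987), np.float64(0.28912501167524723), np.float64(0.1689781630302126)]
[np.float64(0.07441246940988143), np.float64(0.29176202258474165), np.float64(0.075325592731708), np.float64(0.2900786677069532)]
bottles [[0.6333 0.1713 0.052 ]
 [0.5666 0.1875 0.052 ]
 [0.5031 0.2029 0.072 ]
 [0.431  0.2177 0.072 ]]
bottle cap predicted in c2 [[486.2824 316.4443]
 [549.7102 277.0787]
 [610.9237 221.1021]
 [667.2067 183.5451]]
0.062 [[ 0.6378 -0.0864  0.062 ]
 [ 0.5695 -0.1007  0.062 ]
 [ 0.499  -0.1161  0.062 ]
 [ 0.4273 -0.1293  0.062 ]] [[191.2196 173.4727]
 [228.7668 129.4545]
 [263.1779  88.0394]
 [297.3041  50.625 ]]
0.082 [[ 0.6354 -0.086   0.082 ]
 [ 0.5684 -0.1     0.082 ]
 [ 0.4994 -0.1152  0.082 ]
 [ 0.4292 -0.1281  0.082 ]] [[193.5718 151.3242]
 [230.6525 108.7785]
 [264.6652  68.7113]
 [298.4317  32.4849]]
disp in c2 [[ 21.9246 199.0961]
 [184.2115  42.9422]
 [341.3398  85.336 ]
 [204.8745 260.0807]]
tray in c2 [[492.0819 412.43  ]
 [406.658  355.0925]
 [636.9107 192.2394]
 [718.628  235.0159]]
```

Carton heights by reprojection: the slim far one's top is at crop row ~172, which is short. The wide far one is at row ~110, tall; the wide near one at ~88, short; and the slim near one at ~33, tall. So the far-to-near order is slim_short, wide_tall, wide_short, slim_tall. Next I'll refine the bottle centres with both views.

```bash
python3 - <<'E'
from h import *
from scipy.optimize import least_squares
np.set_printoptions(precision=4,suppress=True)
t=cam(TOP);s=cam(SC)
img={'t':cv2.imread('pics/top0.png',0),'s':cv2.imread('pics/scene0.png',0)}
names=['wide_short','slim_short','wide_tall','slim_tall']; H=[.058,.058,.078,.078];R=[.022,.013,.022,.013]
o=np.array([190,145]); k=lambda a:(np.array(a)+.5)/3.8-.5+o
B0=unproj(t,k([(143,128),(120,224),(90,317),(68,425)]),np.array(H))
# top view: centroid of the dark blob of the cap
for n,b,h,r in zip(names,B0,H,R):
    u=proj(t,b)[0].round().astype(int); w=11
    p=cv2.GaussianBlur(img['t'],(3,3),0)[u[1]-w:u[1]+w+1,u[0]-w:u[0]+w+1]
    m=(p<45).astype('uint8'); _,lab,st,cen=cv2.connectedComponentsWithStats(m)
    i=lab[w-0,w-0]; c=cen[i]+u-w
    P=unproj(t,c,[h])[0]
    print(n,b[:2],P[:2],'area',st[i,4],'exp',np.pi*(r*t[0]/(1.05-h))**2,'c2 cap',((proj(s,P)-[250,140]+.5)*3)[0])
print('cup',unproj(t,[[308,122]],[.095]),'blue',unproj(t,[[264,177],[230,136]],[.052,.052]))
E
```

```text
wide_short [0.6326 0.1698] [0.6331 0.1715] area 255 exp 222.142853439858 c2 cap [487.9208 309.8855]
slim_short [0.5663 0.186 ] [0.5657 0.1872] area 100 exp 77.56640956887603 c2 cap [551.3181 269.9109]
wide_tall [0.5032 0.2012] [0.5038 0.2005] area 286 exp 231.3785848696002 c2 cap [609.2046 213.9107]
slim_tall [0.4315 0.216 ] [0.4302 0.2161] area 121 exp 80.79128273339346 c2 cap [667.2835 175.9916]
cup [[ 0.7695 -0.0468  0.095 ]] blue [[0.6347 0.0739 0.052 ]
 [0.747  0.1635 0.052 ]]
```

Call:
{"api": "move_arm", "payload": {
  "deltas": [
    [0,0,-0.116,0,0,0,0.75],
    [0,0,-0.116,0,0,0,0.75],
    [0,0,0,0,0,0,0.75]
  ],
  "grip_force": 20
}}

```text
time: 0.35
ee_pos: [0.1262, 0.535, 0.2182]
orientation: [-0.0, -0.002, 1.0, -0.001]
wrist_force: [0.2, -0.4, -0.4]
grip_width: 0.0778
gripper_force: 0.0
```

Call:
{"api": "move_arm", "payload": {
  "deltas": [
    [0,0,0,-0.027,-0.029,0,0.75],
    [0,0,0,-0.027,-0.029,0,0.75],
    [0,0,0,-0.027,-0.029,0,0.75],
    [0,0,0,-0.027,-0.029,0,0.75],
    [0,0,0,-0.027,-0.029,0,0.75]
  ]
}}

```text
time: 0.77
ee_pos: [0.2619, 0.3888, 0.2185]
orientation: [-0.0, 0.002, 1.0, -0.0]
wrist_force: [0.3, -0.3, 0.2]
grip_width: 0.0699
gripper_force: 0.0
```

Call:
{"api": "move_arm", "payload": {
  "deltas": [
    [0,0,0,-0.027,-0.029,0,0.75],
    [0,0,0,-0.027,-0.029,0,0.75],
    [0,0,0,-0.027,-0.029,0,0.75],
    [0,0,0,-0.027,-0.029,0,0.75],
    [0,0,0,-0.027,-0.029,0,0.75]
  ]
}}

```text
time: 1.18
ee_pos: [0.3972, 0.2437, 0.2187]
orientation: [0.0, 0.002, 1.0, 0.0]
wrist_force: [0.1, 0.8, -0.4]
grip_width: 0.0699
gripper_force: 0.0
```

Call:
{"api": "move_arm", "payload": {
  "deltas": [
    [0,0,0,-0.017,-0.015,0.02,0.75],
    [0,0,0,-0.017,-0.014,0.03,0.75],
    [0,0,0,0,0,0.03,0.75],
    [0,0,0,0,0,0,0.75],
    [0,0,0,0,0,0,0.75]
  ]
}}

```text
time: 1.6
ee_pos: [0.4289, 0.2159, 0.1375]
orientation: [-0.002, 0.001, 1.0, -0.0]
wrist_force: [-0.1, -0.5, 1.1]
grip_width: 0.0698
gripper_force: 0.0
```

Call:
{"api": "move_arm", "payload": {
  "deltas": [
    [0,0,0,0,0,0.03,0.75],
    [0,0,0,0,0,0.03,0.75],
    [0,0,0,0,0,0.03,0.75],
    [0,0,0,0,0,0.017,0.75],
    [0,0,0,0,0,0,0.75]
  ]
}}

```text
time: 2.02
ee_pos: [0.4287, 0.2168, 0.0304]
orientation: [-0.002, -0.0, 1.0, -0.0]
wrist_force: [-0.5, 0.2, -0.4]
grip_width: 0.0695
gripper_force: 0.0
```

Call:
{"api": "move_arm", "payload": {
  "deltas": [
    [0,0,0,0,0,0,0.4],
    [0,0,0,0,0,0,0.4],
    [0,0,0,0,0,0,0.4],
    [0,0,0,0,0,0,0.4],
    [0,0,0,0,0,0,0]
  ],
  "grip_force": 15
}}

```text
time: 2.43
ee_pos: [0.4313, 0.2167, 0.0329]
orientation: [0.001, -0.0, 1.0, 0.0]
wrist_force: [0.2, 1.4, -0.4]
grip_width: 0.0408
gripper_force: 0.3
```

Call:
{"api": "move_arm", "payload": {
  "deltas": [
    [0,0,0,0,0,0,0],
    [0,0,0,0,0,0,0],
    [0,0,0,0,0,0,0],
    [0,0,0,0,0,0,0],
    [0,0,0,0,0,0,0]
  ]
}}

```text
time: 2.85
ee_pos: [0.431, 0.2166, 0.0323]
orientation: [0.001, -0.0, 1.0, 0.0]
wrist_force: [-0.2, 1.5, 7.2]
grip_width: 0.0316
gripper_force: 15.0
```

Call:
{"api": "move_arm", "payload": {
  "deltas": [
    [0,0,0,0,0,-0.01,0],
    [0,0,0,0,0,-0.025,0],
    [0,0,0,0,0,-0.035,0],
    [0,0,0,0,0,-0.035,0],
    [0,0,0,0,0,-0.025,0]
  ]
}}

```text
time: 3.27
ee_pos: [0.4307, 0.2163, 0.1647]
orientation: [0.001, -0.0, 1.0, 0.0]
wrist_force: [0.6, 0.2, -0.7]
grip_width: 0.0315
gripper_force: 15.0
```

Call:
{"api": "move_arm", "payload": {
  "deltas": [
    [0,0,0,0,-0.01,0,0],
    [0,0,0,0,-0.02,0,0],
    [0,0,0,0,-0.03,0,0],
    [0,0,0,0,-0.03,0,0],
    [0,0,0,0,-0.03,0,0]
  ]
}}

```text
time: 3.68
ee_pos: [0.4293, 0.0951, 0.1612]
orientation: [-0.001, -0.001, 1.0, -0.0]
wrist_force: [0.3, -0.3, -0.6]
grip_width: 0.0317
gripper_force: 15.0
```

```bash
python3 - <<'E'
from h import *
snap('top','top1.png'); f=snap('scene','scene1.png')
cv2.imwrite('pics/c3.png',cv2.resize(cv2.cvtColor(f['frame'],cv2.COLOR_RGB2BGR)[110:290,250:510],None,fx=3,fy=3,interpolation=cv2.INTER_CUBIC))
s=read_state();print(s['wrist_force'],s['grip_width'],s['gripper_force'],s['ee_pos'])
E
```

```text
[-0.35480713 -0.4813871  -1.04657638] 0.03164072703829601 14.991792226501275 [0.42978078 0.09282637 0.16115449]
```

View pics/c3.png

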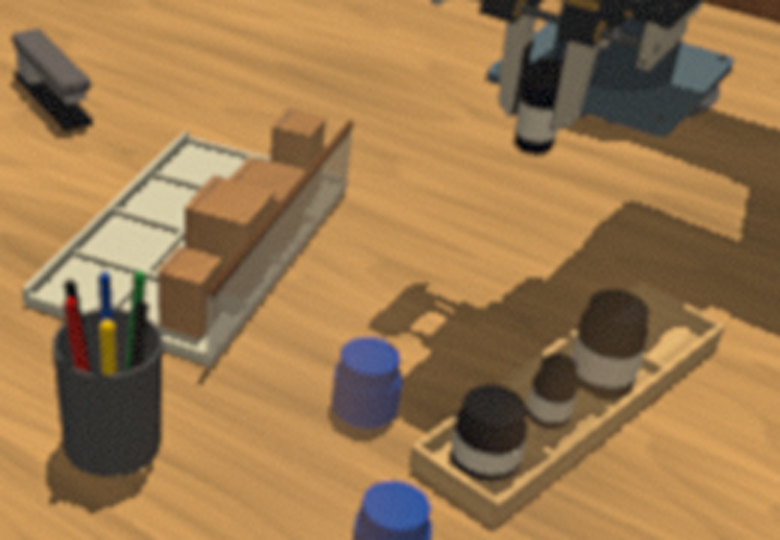

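The slim tall bottle hangs upright between the fingers at crop pixel (540,105), and the rest of the scene is undisturbed. I'll carry it on to the near compartment.

Call:
{"api": "move_arm", "payload": {
  "deltas": [
    [0,0,0,-0.003,-0.035,0,0],
    [0,0,0,-0.003,-0.038,0,0],
    [0,0,0,-0.003,-0.038,0,0],
    [0,0,0,-0.003,-0.038,0,0],
    [0,0,0,-0.003,-0.038,0,0]
  ]
}}

```text
time: 4.2
ee_pos: [0.4449, -0.0915, 0.1613]
orientation: [-0.0, -0.0, 1.0, 0.0]
wrist_force: [0.5, 0.4, -0.5]
grip_width: 0.0317
gripper_force: 15.0
```

Call:
{"api": "move_arm", "payload": {
  "deltas": [
    [0,0,0,-0.002,-0.038,0,0],
    [0,0,0,0,-0.038,0,0],
    [0,0,0,0,-0.03,0,0],
    [0,0,0,0,-0.02,0,0],
    [0,0,0,0,0,0,0]
  ]
}}

```text
time: 4.62
ee_pos: [0.4475, -0.22, 0.1611]
orientation: [-0.0, 0.002, 1.0, -0.0]
wrist_force: [-0.2, -0.0, -0.6]
grip_width: 0.0317
gripper_force: 15.0
```

Call:
{"api": "move_arm", "payload": {
  "deltas": [
    [0,0,0,0,0,0,0],
    [0,0,0,0,0,0,0],
    [0,0,0,0,0,0,0]
  ]
}}

```text
time: 4.87
ee_pos: [0.4473, -0.2149, 0.1614]
orientation: [-0.0, -0.001, 1.0, 0.001]
wrist_force: [-0.9, -0.8, -0.2]
grip_width: 0.0311
gripper_force: 15.0
```

Call:
{"api": "move_arm", "payload": {
  "deltas": [
    [0,0,0,0,-0.007,0.015,0],
    [0,0,0,0,0,0.035,0],
    [0,0,0,0,0,0.035,0],
    [0,0,0,0,0,0.025,0],
    [0,0,0,0,0,0.01,0]
  ]
}}

```text
time: 5.28
ee_pos: [0.4456, -0.2205, 0.0385]
orientation: [-0.002, -0.001, 1.0, 0.002]
wrist_force: [-0.5, 1.3, -0.4]
grip_width: 0.0315
gripper_force: 15.0
```

Call:
{"api": "move_arm", "payload": {
  "deltas": [
    [0,0,0,0,0,0.003,0],
    [0,0,0,0,0,0.002,0],
    [0,0,0,0,0,0.002,0],
    [0,0,0,0,0,0,0]
  ]
}}

```text
time: 5.62
ee_pos: [0.4485, -0.2241, 0.0359]
orientation: [0.001, -0.0, 1.0, -0.001]
wrist_force: [-0.0, -0.3, -0.3]
grip_width: 0.0315
gripper_force: 15.0
```

Call:
{"api": "move_arm", "payload": {
  "deltas": [
    [0,0,0,0,0,0.001,0],
    [0,0,0,0,0,0.001,0],
    [0,0,0,0,0,0.001,0],
    [0,0,0,0,0,0,0]
  ]
}}

```text
time: 5.95
ee_pos: [0.4479, -0.224, 0.0323]
orientation: [0.001, -0.0, 1.0, -0.0]
wrist_force: [-1.7, 0.5, 3.3]
grip_width: 0.0318
gripper_force: 15.0
```

Call:
{"api": "move_arm", "payload": {
  "deltas": [
    [0,0,0,0,0,0,0.6],
    [0,0,0,0,0,0,0.6],
    [0,0,0,0,0,0,0.6],
    [0,0,0,0,0,0,0.6],
    [0,0,0,0,0,0,0.6]
  ]
}}

```text
time: 6.37
ee_pos: [0.4474, -0.2236, 0.0316]
orientation: [-0.0, -0.0, 1.0, 0.0]
wrist_force: [-0.0, 0.4, 0.3]
grip_width: 0.0553
gripper_force: 0.0
```

Call:
{"api": "move_arm", "payload": {
  "deltas": [
    [0,0,0,0,0,-0.02,0.6],
    [0,0,0,0,0,-0.035,0.6],
    [0,0,0,0,0,-0.035,0.6],
    [0,0,0,0,0,-0.04,0.75],
    [0,0,0,-0.005,0.03,0,0.75]
  ]
}}

```text
time: 6.78
ee_pos: [0.4564, -0.1999, 0.1691]
orientation: [0.005, 0.001, 1.0, -0.005]
wrist_force: [2.6, -0.3, 1.1]
grip_width: 0.0645
gripper_force: 0.0
```

```bash
python3 - <<'E'
from h import *
f=snap('top','top2.png'); g=snap('scene','scene2.png')
cv=lambda f:cv2.cvtColor(f['frame'],cv2.COLOR_RGB2BGR)
a=cv2.resize(cv2.convertScaleAbs(cv(f),alpha=1.5,beta=15)[145:280,290:400],None,fx=3.5,fy=3.5,interpolation=cv2.INTER_CUBIC)
b=cv2.resize(cv(g)[140:275,250:370],None,fx=3.5,fy=3.5,interpolation=cv2.INTER_CUBIC)
cv2.imwrite('pics/c4.png',np.hstack([a,b]))
print(read_state()['ee_pos'])
E
```

```text
[ 0.45343502 -0.19180187  0.16361246]
```

View pics/c4.png

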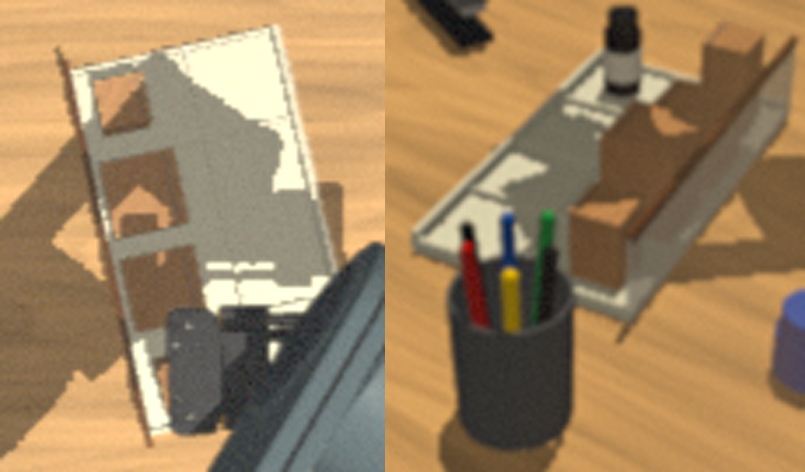

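The slim tall bottle stands upright in the near compartment (scene crop at 622,50). Next is the wide tall bottle.

Call:
{"api": "move_arm", "payload": {
  "deltas": [
    [0,0,0,-0.005,0.038,0,0.75],
    [0,0,0,-0.005,0.038,0,0.75],
    [0,0,0,-0.005,0.038,0,0.75],
    [0,0,0,-0.005,0.038,0,0.75],
    [0,0,0,-0.005,0.038,0,0.75]
  ]
}}

```text
time: 7.3
ee_pos: [0.4767, -0.0022, 0.1608]
orientation: [-0.001, 0.0, 1.0, 0.0]
wrist_force: [-0.5, 0.6, 0.0]
grip_width: 0.0698
gripper_force: 0.0
```

Call:
{"api": "move_arm", "payload": {
  "deltas": [
    [0,0,0,-0.005,0.038,0,0.75],
    [0,0,0,-0.005,0.038,0,0.75],
    [0,0,0,-0.005,0.038,0,0.75],
    [0,0,0,-0.005,0.038,0,0.75],
    [0,0,0,-0.006,0.038,0,0.75]
  ]
}}

```text
time: 7.72
ee_pos: [0.5027, 0.1879, 0.1606]
orientation: [-0.001, -0.0, 1.0, -0.0]
wrist_force: [0.4, -0.2, 0.4]
grip_width: 0.07
gripper_force: 0.0
```

Call:
{"api": "move_arm", "payload": {
  "deltas": [
    [0,0,0,0,0.013,0,0.75],
    [0,0,0,0,0,0.02,0.75],
    [0,0,0,0,0,0.02,0.75],
    [0,0,0,0,0,0,0.75],
    [0,0,0,0,0,0,0.75]
  ]
}}

```text
time: 8.13
ee_pos: [0.5021, 0.1987, 0.1202]
orientation: [-0.002, -0.0, 1.0, -0.001]
wrist_force: [-0.1, 0.3, -0.4]
grip_width: 0.0699
gripper_force: 0.0
```

Call:
{"api": "move_arm", "payload": {
  "deltas": [
    [0,0,0,-0.001,0.001,0.025,0.75],
    [0,0,0,0,0,0.03,0.75],
    [0,0,0,0,0,0.025,0.75],
    [0,0,0,0,0,0.01,0.75],
    [0,0,0,0,0,0,0.75]
  ]
}}

```text
time: 8.55
ee_pos: [0.5032, 0.1995, 0.0302]
orientation: [-0.002, 0.0, 1.0, -0.0]
wrist_force: [-0.7, -0.3, 0.1]
grip_width: 0.0696
gripper_force: 0.0
```

Call:
{"api": "move_arm", "payload": {
  "deltas": [
    [0,0,0,0,0,0,0.6],
    [0,0,0,0,0,0,0.6],
    [0,0,0,0,0,0,0.6],
    [0,0,0,0,0,0,0.3],
    [0,0,0,0,0,0,0.3]
  ],
  "grip_force": 25
}}

```text
time: 8.97
ee_pos: [0.5054, 0.2007, 0.033]
orientation: [0.001, -0.0, 1.0, 0.0]
wrist_force: [-0.7, 1.1, 4.4]
grip_width: 0.0498
gripper_force: 25.0
```

Call:
{"api": "move_arm", "payload": {
  "deltas": [
    [0,0,0,0,0,0,0.3],
    [0,0,0,0,0,0,0.3],
    [0,0,0,0,0,0,0.3],
    [0,0,0,0,0,0,0.3],
    [0,0,0,0,0,0,0.3]
  ]
}}

```text
time: 9.38
ee_pos: [0.5054, 0.2007, 0.033]
orientation: [0.001, -0.0, 1.0, 0.0]
wrist_force: [0.0, 1.1, 6.3]
grip_width: 0.0496
gripper_force: 25.0
```

Call:
{"api": "move_arm", "payload": {
  "deltas": [
    [0,0,0,0,0,-0.01,0.3],
    [0,0,0,0,0,-0.025,0.3],
    [0,0,0,0,0,-0.035,0.3],
    [0,0,0,0,0,-0.035,0.3],
    [0,0,0,0,0,-0.025,0.3]
  ]
}}

```text
time: 9.8
ee_pos: [0.5048, 0.2003, 0.1649]
orientation: [0.001, -0.0, 1.0, -0.0]
wrist_force: [0.5, 1.1, -2.6]
grip_width: 0.0499
gripper_force: 25.0
```

Call:
{"api": "move_arm", "payload": {
  "deltas": [
    [0,0,0,-0.003,-0.01,0,0.3],
    [0,0,0,-0.005,-0.02,0,0.3],
    [0,0,0,-0.007,-0.035,0,0.3],
    [0,0,0,-0.007,-0.035,0,0.3],
    [0,0,0,-0.007,-0.035,0,0.3]
  ]
}}

```text
time: 10.22
ee_pos: [0.5325, 0.0638, 0.1609]
orientation: [-0.001, -0.001, 1.0, -0.0]
wrist_force: [-0.3, 0.2, -1.3]
grip_width: 0.0496
gripper_force: 25.0
```

Call:
{"api": "move_arm", "payload": {
  "deltas": [
    [0,0,0,-0.007,-0.035,0,0.3],
    [0,0,0,-0.007,-0.035,0,0.3],
    [0,0,0,-0.007,-0.035,0,0.3],
    [0,0,0,-0.007,-0.035,0,0.3],
    [0,0,0,-0.007,-0.035,0,0.3]
  ]
}}

```text
time: 10.63
ee_pos: [0.5674, -0.1117, 0.1607]
orientation: [-0.001, 0.0, 1.0, 0.0]
wrist_force: [0.5, 0.6, -1.5]
grip_width: 0.0492
gripper_force: 25.0
```

Call:
{"api": "move_arm", "payload": {
  "deltas": [
    [0,0,0,-0.007,-0.035,0,0.3],
    [0,0,0,-0.007,-0.03,0,0.3],
    [0,0,0,-0.004,-0.02,0,0.3],
    [0,0,0,0,0,0,0.3],
    [0,0,0,0,0,0,0.3]
  ]
}}

```text
time: 11.05
ee_pos: [0.5854, -0.1959, 0.1602]
orientation: [-0.001, 0.001, 1.0, 0.001]
wrist_force: [0.7, 1.0, -1.8]
grip_width: 0.0491
gripper_force: 25.0
```

Call:
{"api": "move_arm", "payload": {
  "deltas": [
    [0,0,0,-0.001,0,0.015,0.3],
    [0,0,0,0,0,0.035,0.3],
    [0,0,0,0,0,0.035,0.3],
    [0,0,0,0,0,0.025,0.3],
    [0,0,0,0,0,0.012,0.3]
  ]
}}

```text
time: 11.47
ee_pos: [0.5843, -0.1917, 0.0355]
orientation: [-0.003, -0.001, 1.0, 0.002]
wrist_force: [-0.3, 1.2, -1.9]
grip_width: 0.0493
gripper_force: 25.0
```

Call:
{"api": "move_arm", "payload": {
  "deltas": [
    [0,0,0,0,0,0.002,0.3],
    [0,0,0,0,0,0.002,0.3],
    [0,0,0,0,0,0.001,0.3],
    [0,0,0,0,0,0.001,0.3],
    [0,0,0,0,0,0,0.3]
  ]
}}

```text
time: 11.88
ee_pos: [0.5885, -0.195, 0.0352]
orientation: [0.001, -0.0, 1.0, -0.001]
wrist_force: [-0.1, 0.0, -1.8]
grip_width: 0.0495
gripper_force: 25.0
```

Call:
{"api": "move_arm", "payload": {
  "deltas": [
    [0,0,0,0,0,0.001,0.3],
    [0,0,0,0,0,0.001,0.3],
    [0,0,0,0,0,0,0.3]
  ]
}}

```text
time: 12.13
ee_pos: [0.5881, -0.195, 0.033]
orientation: [0.001, -0.0, 1.0, -0.0]
wrist_force: [-1.1, 0.4, 4.2]
grip_width: 0.0495
gripper_force: 25.0
```

Call:
{"api": "move_arm", "payload": {
  "deltas": [
    [0,0,0,0,0,0,0.7],
    [0,0,0,0,0,0,0.7],
    [0,0,0,0,0,0,0.7],
    [0,0,0,0,0,0,0.7],
    [0,0,0,0,0,0,0.7]
  ]
}}

```text
time: 12.55
ee_pos: [0.5874, -0.1946, 0.0315]
orientation: [-0.0, -0.0, 1.0, 0.0]
wrist_force: [0.0, -0.4, 1.0]
grip_width: 0.0649
gripper_force: 0.0
```

Call:
{"api": "move_arm", "payload": {
  "deltas": [
    [0,0,0,0,0,-0.015,0.7],
    [0,0,0,0,0,-0.035,0.7],
    [0,0,0,0,0,-0.035,0.7],
    [0,0,0,0,0,-0.035,0.75],
    [0,0,0,0,0,-0.01,0.75]
  ]
}}

```text
time: 12.97
ee_pos: [0.59, -0.1959, 0.1677]
orientation: [0.004, -0.0, 1.0, -0.002]
wrist_force: [-0.1, -0.4, 0.9]
grip_width: 0.0692
gripper_force: 0.0
```

Call:
{"api": "move_arm", "payload": {
  "deltas": [
    [0,0,0,-0.005,0.037,0,0.75],
    [0,0,0,-0.005,0.037,0,0.75],
    [0,0,0,-0.005,0.037,0,0.75],
    [0,0,0,-0.005,0.037,0,0.75],
    [0,0,0,-0.005,0.037,0,0.75]
  ]
}}

```text
time: 13.38
ee_pos: [0.6122, -0.0081, 0.1612]
orientation: [-0.0, 0.0, 1.0, 0.0]
wrist_force: [-0.8, -0.2, 1.2]
grip_width: 0.0699
gripper_force: 0.0
```

Call:
{"api": "move_arm", "payload": {
  "deltas": [
    [0,0,0,-0.005,0.037,0,0.75],
    [0,0,0,-0.005,0.037,0,0.75],
    [0,0,0,-0.004,0.037,0,0.75],
    [0,0,0,-0.004,0.037,0,0.75],
    [0,0,0,-0.003,0.034,0,0.75]
  ]
}}

```text
time: 13.8
ee_pos: [0.6331, 0.1746, 0.161]
orientation: [-0.0, -0.0, 1.0, 0.0]
wrist_force: [0.5, 0.3, -0.4]
grip_width: 0.07
gripper_force: 0.0
```

Call:
{"api": "move_arm", "payload": {
  "deltas": [
    [0,0,0,0,0,0.02,0.75],
    [0,0,0,0,0,0.025,0.75],
    [0,0,0,0,0,0.02,0.75],
    [0,0,0,0,0,0,0.75],
    [0,0,0,0,0,0,0.75]
  ]
}}

```text
time: 14.22
ee_pos: [0.6323, 0.1724, 0.0952]
orientation: [-0.002, -0.0, 1.0, -0.0]
wrist_force: [-0.5, -0.3, 0.5]
grip_width: 0.0698
gripper_force: 0.0
```

```bash
python3 - <<'E'
from h import *
g=snap('scene','scene3.png')
b=cv2.resize(cv2.cvtColor(g['frame'],cv2.COLOR_RGB2BGR)[120:300,250:510],None,fx=3,fy=3,interpolation=cv2.INTER_CUBIC)
cv2.imwrite('pics/c5.png',b)
print(read_state()['ee_pos'])
E
```

```text
[0.63353214 0.17230793 0.09681153]
```

View pics/c5.png

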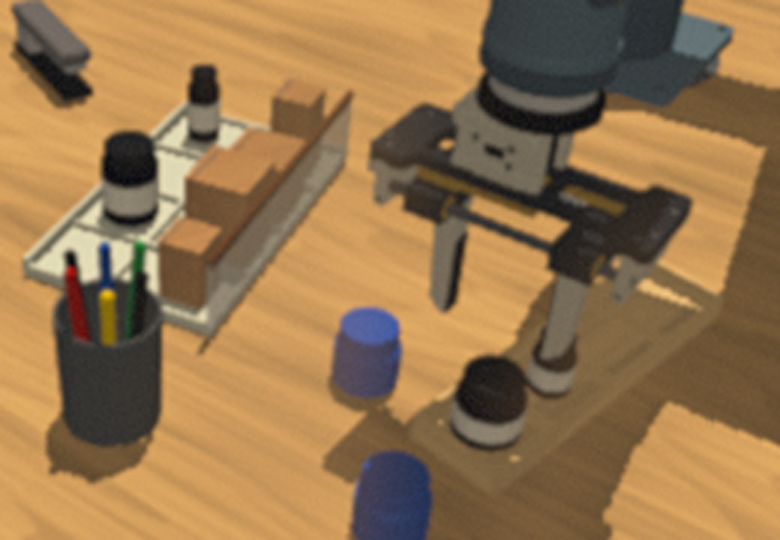

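Two bottles stand in place, the wide tall at crop pixel (130,178) and the slim tall at (204,103). The gripper is above the dark wide short bottle at (490,400), and the blue jar at (367,353) is clear of the fingers.

Call:
{"api": "move_arm", "payload": {
  "deltas": [
    [0,0,0,0,0,0.02,0.75],
    [0,0,0,0,0,0.025,0.75],
    [0,0,0,0,0,0.015,0.75],
    [0,0,0,0,0,0.009,0.75],
    [0,0,0,0,0,0,0.75]
  ]
}}

```text
time: 14.68
ee_pos: [0.6331, 0.172, 0.027]
orientation: [-0.001, 0.0, 1.0, -0.0]
wrist_force: [-0.3, 0.3, 0.2]
grip_width: 0.0697
gripper_force: 0.0
```

Call:
{"api": "move_arm", "payload": {
  "deltas": [
    [0,0,0,0,0,0,0.6],
    [0,0,0,0,0,0,0.6],
    [0,0,0,0,0,0,0.6],
    [0,0,0,0,0,0,0.3],
    [0,0,0,0,0,0,0.3]
  ],
  "grip_force": 20
}}

```text
time: 15.1
ee_pos: [0.6344, 0.1729, 0.0291]
orientation: [0.001, -0.0, 1.0, 0.0]
wrist_force: [-1.7, 1.6, 5.3]
grip_width: 0.0492
gripper_force: 20.0
```

Call:
{"api": "move_arm", "payload": {
  "deltas": [
    [0,0,0,0,0,0,0.3],
    [0,0,0,0,0,0,0.3],
    [0,0,0,0,0,0,0.3],
    [0,0,0,0,0,0,0.3]
  ]
}}

```text
time: 15.43
ee_pos: [0.6344, 0.1729, 0.0291]
orientation: [0.001, -0.0, 1.0, 0.0]
wrist_force: [-1.2, 2.1, 5.9]
grip_width: 0.0491
gripper_force: 20.0
```

Call:
{"api": "move_arm", "payload": {
  "deltas": [
    [0,0,0,0,0,-0.01,0.3],
    [0,0,0,0,0,-0.025,0.3],
    [0,0,0,0,0,-0.035,0.3],
    [0,0,0,0,0,-0.035,0.3],
    [0,0,0,0,0,-0.03,0.3]
  ]
}}

```text
time: 15.85
ee_pos: [0.6332, 0.1719, 0.1651]
orientation: [0.0, -0.0, 1.0, -0.0]
wrist_force: [1.1, 0.5, -0.6]
grip_width: 0.0489
gripper_force: 20.0
```

Call:
{"api": "move_arm", "payload": {
  "deltas": [
    [0,0,0,0.003,-0.01,0,0.3],
    [0,0,0,0.006,-0.02,0,0.3],
    [0,0,0,0.01,-0.035,0,0.3],
    [0,0,0,0.01,-0.035,0,0.3],
    [0,0,0,0.01,-0.035,0,0.3]
  ]
}}

```text
time: 16.27
ee_pos: [0.5929, 0.036, 0.1621]
orientation: [-0.001, -0.001, 1.0, -0.0]
wrist_force: [0.7, -0.1, -1.6]
grip_width: 0.0493
gripper_force: 20.0
```

Call:
{"api": "move_arm", "payload": {
  "deltas": [
    [0,0,0,0.01,-0.035,0,0.3],
    [0,0,0,0.01,-0.035,0,0.3],
    [0,0,0,0.01,-0.035,0,0.3],
    [0,0,0,0.01,-0.035,0,0.3],
    [0,0,0,0.01,-0.035,0,0.3]
  ]
}}

```text
time: 16.68
ee_pos: [0.5427, -0.1394, 0.1623]
orientation: [-0.001, -0.0, 1.0, -0.0]
wrist_force: [0.1, -1.1, -1.1]
grip_width: 0.0491
gripper_force: 20.0
```

Call:
{"api": "move_arm", "payload": {
  "deltas": [
    [0,0,0,0.01,-0.035,0,0.3],
    [0,0,0,0.01,-0.022,0,0.3],
    [0,0,0,0.007,-0.015,0,0.3],
    [0,0,0,0,0,0,0.3],
    [0,0,0,0,0,0,0.3]
  ]
}}

```text
time: 17.1
ee_pos: [0.5164, -0.2104, 0.1622]
orientation: [-0.001, 0.001, 1.0, 0.0]
wrist_force: [0.4, 0.3, -1.6]
grip_width: 0.0488
gripper_force: 20.0
```

```bash
python3 - <<'E'
from h import *
g=snap('scene','scene4.png')
b=cv2.resize(cv2.cvtColor(g['frame'],cv2.COLOR_RGB2BGR)[80:260,230:430],None,fx=3,fy=3,interpolation=cv2.INTER_CUBIC)
cv2.imwrite('pics/c6.png',b)
E
```

```text
(no output)
```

View pics/c6.png

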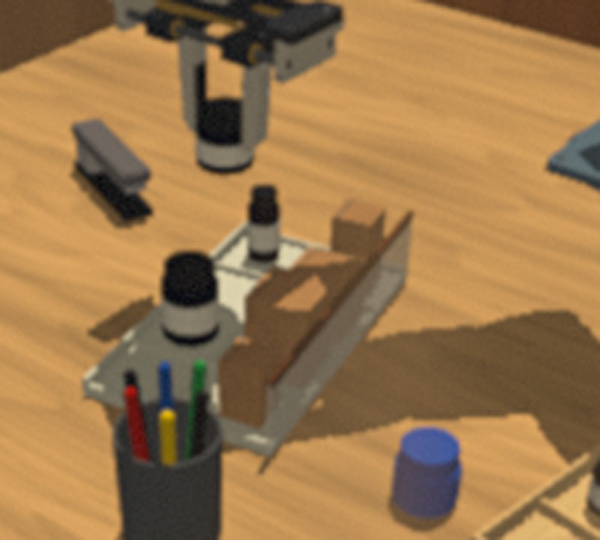

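The wide short bottle hangs level at crop pixel (225,137) over its compartment, and the two placed bottles are undisturbed.

Call:
{"api": "move_arm", "payload": {
  "deltas": [
    [0,0,0,0,0,0.015,0.3],
    [0,0,0,0,0,0.035,0.3],
    [0,0,0,0,0,0.035,0.3],
    [0,0,0,0,0,0.03,0.3],
    [0,0,0,0,0,0.012,0.3]
  ]
}}

```text
time: 17.57
ee_pos: [0.5152, -0.2064, 0.0314]
orientation: [-0.003, -0.001, 1.0, 0.002]
wrist_force: [-0.9, 0.5, -1.2]
grip_width: 0.0492
gripper_force: 20.0
```

Call:
{"api": "move_arm", "payload": {
  "deltas": [
    [0,0,0,0,0,0.002,0.3],
    [0,0,0,0,0,0.002,0.3],
    [0,0,0,0,0,0.001,0.3],
    [0,0,0,0,0,0.001,0.3],
    [0,0,0,0,0,0,0.3]
  ]
}}

```text
time: 17.98
ee_pos: [0.5184, -0.2099, 0.0309]
orientation: [0.001, -0.0, 1.0, -0.001]
wrist_force: [0.1, -0.6, -1.3]
grip_width: 0.0489
gripper_force: 20.0
```

Call:
{"api": "move_arm", "payload": {
  "deltas": [
    [0,0,0,0,0,0.001,0.3],
    [0,0,0,0,0,0.001,0.3],
    [0,0,0,0,0,0,0.3]
  ]
}}

```text
time: 18.23
ee_pos: [0.5182, -0.21, 0.0291]
orientation: [0.001, -0.0, 1.0, -0.001]
wrist_force: [-0.6, 1.2, 6.2]
grip_width: 0.0493
gripper_force: 20.0
```

Call:
{"api": "move_arm", "payload": {
  "deltas": [
    [0,0,0,0,0,0,0.7],
    [0,0,0,0,0,0,0.7],
    [0,0,0,0,0,0,0.7],
    [0,0,0,0,0,0,0.7],
    [0,0,0,0,0,0,0.7]
  ]
}}

```text
time: 18.65
ee_pos: [0.5174, -0.2096, 0.0276]
orientation: [-0.0, -0.0, 1.0, 0.0]
wrist_force: [0.3, -0.9, 1.2]
grip_width: 0.0651
gripper_force: 0.0
```

Call:
{"api": "move_arm", "payload": {
  "deltas": [
    [0,0,0,0,0,-0.015,0.7],
    [0,0,0,0,0,-0.035,0.7],
    [0,0,0,0,0,-0.035,0.7],
    [0,0,0,0,0,-0.035,0.7],
    [0,0,0,0,0,-0.015,0.7]
  ]
}}

```text
time: 19.07
ee_pos: [0.5193, -0.2107, 0.1674]
orientation: [0.003, -0.0, 1.0, -0.002]
wrist_force: [0.4, -0.6, 0.2]
grip_width: 0.065
gripper_force: 0.0
```

Call:
{"api": "move_arm", "payload": {
  "deltas": [
    [0,0,0,-0.005,0.037,0,0.7],
    [0,0,0,-0.005,0.037,0,0.7],
    [0,0,0,-0.005,0.037,0,0.7],
    [0,0,0,-0.005,0.037,0,0.7],
    [0,0,0,-0.005,0.037,0,0.7]
  ]
}}

```text
time: 19.48
ee_pos: [0.5423, -0.0231, 0.1627]
orientation: [0.0, 0.0, 1.0, 0.0]
wrist_force: [0.2, -0.1, -0.8]
grip_width: 0.0648
gripper_force: 0.0
```

Call:
{"api": "move_arm", "payload": {
  "deltas": [
    [0,0,0,-0.005,0.037,0,0.7],
    [0,0,0,-0.005,0.037,0,0.7],
    [0,0,0,-0.005,0.037,0,0.7],
    [0,0,0,-0.005,0.037,0,0.7],
    [0,0,0,-0.003,0.037,0,0.7]
  ]
}}

```text
time: 19.9
ee_pos: [0.5655, 0.1622, 0.1625]
orientation: [0.0, -0.0, 1.0, -0.0]
wrist_force: [0.1, 0.6, -0.1]
grip_width: 0.0649
gripper_force: 0.0
```

Call:
{"api": "move_arm", "payload": {
  "deltas": [
    [0,0,0,0,0.027,0.01,0.7],
    [0,0,0,0,0,0.03,0.7],
    [0,0,0,0,0,0.02,0.7],
    [0,0,0,0,0,0,0.7],
    [0,0,0,0,0,0,0.7]
  ]
}}

```text
time: 20.32
ee_pos: [0.5644, 0.1874, 0.1016]
orientation: [-0.002, -0.0, 1.0, -0.0]
wrist_force: [0.0, -0.7, 1.0]
grip_width: 0.0651
gripper_force: 0.0
```

Call:
{"api": "move_arm", "payload": {
  "deltas": [
    [0,0,0,0,0,0.025,0.7],
    [0,0,0,0,0,0.025,0.7],
    [0,0,0,0,0,0.015,0.7],
    [0,0,0,0,0,0.01,0.7],
    [0,0,0,0,0,0,0.7]
  ]
}}

```text
time: 20.73
ee_pos: [0.5651, 0.1868, 0.027]
orientation: [-0.001, 0.0, 1.0, -0.0]
wrist_force: [0.5, 0.6, -0.4]
grip_width: 0.0653
gripper_force: 0.0
```

Call:
{"api": "move_arm", "payload": {
  "deltas": [
    [0,0,0,0,0,0,0.4],
    [0,0,0,0,0,0,0.4],
    [0,0,0,0,0,0,0.4],
    [0,0,0,0,0,0,0.4],
    [0,0,0,0,0,0,0]
  ],
  "grip_force": 15
}}

```text
time: 21.15
ee_pos: [0.5661, 0.1877, 0.0287]
orientation: [0.001, -0.0, 1.0, 0.0]
wrist_force: [0.8, 0.5, -0.1]
grip_width: 0.0365
gripper_force: 0.4
```

Call:
{"api": "move_arm", "payload": {
  "deltas": [
    [0,0,0,0,0,0,0],
    [0,0,0,0,0,0,0],
    [0,0,0,0,0,0,0],
    [0,0,0,0,0,0,0],
    [0,0,0,0,0,0,0]
  ]
}}

```text
time: 21.57
ee_pos: [0.566, 0.1877, 0.0284]
orientation: [0.001, -0.0, 1.0, 0.0]
wrist_force: [-0.9, 2.2, 6.0]
grip_width: 0.0312
gripper_force: 15.0
```

Call:
{"api": "move_arm", "payload": {
  "deltas": [
    [0,0,0,0,0,-0.01,0],
    [0,0,0,0,0,-0.025,0],
    [0,0,0,0,0,-0.035,0],
    [0,0,0,0,0,-0.035,0],
    [0,0,0,0,0,-0.03,0]
  ]
}}

```text
time: 21.98
ee_pos: [0.5652, 0.1872, 0.1649]
orientation: [0.0, -0.0, 1.0, -0.0]
wrist_force: [0.2, -0.9, 0.0]
grip_width: 0.0314
gripper_force: 15.0
```

Call:
{"api": "move_arm", "payload": {
  "deltas": [
    [0,0,0,-0.003,-0.01,0,0],
    [0,0,0,-0.006,-0.02,0,0],
    [0,0,0,-0.008,-0.035,0,0],
    [0,0,0,-0.008,-0.035,0,0],
    [0,0,0,-0.008,-0.035,0,0]
  ]
}}

```text
time: 22.4
ee_pos: [0.5979, 0.051, 0.1622]
orientation: [-0.001, -0.001, 1.0, -0.0]
wrist_force: [-0.3, -1.5, -0.0]
grip_width: 0.0315
gripper_force: 15.0
```

Call:
{"api": "move_arm", "payload": {
  "deltas": [
    [0,0,0,-0.008,-0.035,0,0],
    [0,0,0,-0.008,-0.035,0,0],
    [0,0,0,-0.008,-0.035,0,0],
    [0,0,0,-0.008,-0.035,0,0],
    [0,0,0,-0.008,-0.035,0,0]
  ]
}}

```text
time: 22.82
ee_pos: [0.6378, -0.1246, 0.1619]
orientation: [-0.001, 0.0, 1.0, 0.0]
wrist_force: [-0.6, 0.2, -1.9]
grip_width: 0.0313
gripper_force: 15.0
```

Call:
{"api": "move_arm", "payload": {
  "deltas": [
    [0,0,0,-0.01,-0.032,0,0],
    [0,0,0,-0.008,-0.027,0,0],
    [0,0,0,0,0,0,0],
    [0,0,0,0,0,0,0]
  ]
}}

```text
time: 23.15
ee_pos: [0.6557, -0.1835, 0.1613]
orientation: [-0.001, 0.001, 1.0, 0.0]
wrist_force: [-0.1, 0.2, 0.6]
grip_width: 0.0314
gripper_force: 15.0
```

Call:
{"api": "move_arm", "payload": {
  "deltas": [
    [0,0,0,0,0,0.015,0],
    [0,0,0,0,0,0.035,0],
    [0,0,0,0,0,0.035,0],
    [0,0,0,0,0,0.03,0],
    [0,0,0,0,0,0.01,0]
  ]
}}

```text
time: 23.57
ee_pos: [0.6525, -0.1784, 0.0322]
orientation: [-0.004, -0.001, 1.0, 0.002]
wrist_force: [-1.0, 0.3, -1.5]
grip_width: 0.0314
gripper_force: 15.0
```

Call:
{"api": "move_arm", "payload": {
  "deltas": [
    [0,0,0,0,0,0.003,0],
    [0,0,0,0,0,0.002,0],
    [0,0,0,0,0,0.002,0],
    [0,0,0,0,0,0.001,0],
    [0,0,0,0,0,0,0]
  ]
}}

```text
time: 23.98
ee_pos: [0.6575, -0.1819, 0.0314]
orientation: [0.001, -0.0, 1.0, -0.001]
wrist_force: [-0.8, 0.1, -1.0]
grip_width: 0.0315
gripper_force: 15.0
```

Call:
{"api": "move_arm", "payload": {
  "deltas": [
    [0,0,0,0,0,0.001,0],
    [0,0,0,0,0,0.001,0],
    [0,0,0,0,0,0,0]
  ]
}}

```text
time: 24.23
ee_pos: [0.657, -0.1819, 0.0285]
orientation: [0.001, -0.0, 1.0, -0.0]
wrist_force: [0.4, -0.6, 2.7]
grip_width: 0.0311
gripper_force: 15.0
```

Call:
{"api": "move_arm", "payload": {
  "deltas": [
    [0,0,0,0,0,0,0.6],
    [0,0,0,0,0,0,0.6],
    [0,0,0,0,0,0,0.6],
    [0,0,0,0,0,0,0.6],
    [0,0,0,0,0,0,0.6]
  ]
}}

```text
time: 24.65
ee_pos: [0.6564, -0.1816, 0.0275]
orientation: [-0.0, -0.0, 1.0, 0.0]
wrist_force: [0.3, -0.1, -0.2]
grip_width: 0.0552
gripper_force: 0.0
```

Call:
{"api": "move_arm", "payload": {
  "deltas": [
    [0,0,0,0,0,-0.015,0.6],
    [0,0,0,0,0,-0.035,0.6],
    [0,0,0,0,0,-0.035,0.6],
    [0,0,0,0,0,-0.04,0.6],
    [0,0,0,0,0,-0.03,0.6]
  ]
}}

```text
time: 25.07
ee_pos: [0.657, -0.1817, 0.1859]
orientation: [0.001, -0.0, 1.0, -0.0]
wrist_force: [1.4, -0.6, 1.0]
grip_width: 0.0559
gripper_force: 0.0
```

Call:
{"api": "move_arm", "payload": {
  "deltas": [
    [0,0,0,0.02,0.035,0,0.6],
    [0,0,0,0.02,0.035,0,0.6],
    [0,0,0,0.02,0.035,0,0.6],
    [0,0,0,0.02,0.035,0,0.6],
    [0,0,0,0.02,0.035,0,0.6]
  ]
}}

```text
time: 25.48
ee_pos: [0.5552, -0.0053, 0.1827]
orientation: [0.0, 0.0, 1.0, 0.0]
wrist_force: [0.5, -0.1, -0.1]
grip_width: 0.056
gripper_force: 0.0
```

Call:
{"api": "move_arm", "payload": {
  "deltas": [
    [0,0,0,0.02,0.035,0,0.6],
    [0,0,0,0.02,0.035,0,0.6],
    [0,0,0,0.02,0.035,0,0.6],
    [0,0,0,0.02,0.03,0,0.6],
    [0,0,0,0,0,0,0.6]
  ]
}}

```text
time: 25.9
ee_pos: [0.4721, 0.1331, 0.1827]
orientation: [-0.001, -0.002, 1.0, 0.001]
wrist_force: [0.2, -0.1, -0.3]
grip_width: 0.0558
gripper_force: 0.0
```

```bash
python3 - <<'E'
from h import *
f=snap('top','top5.png'); g=snap('scene','scene5.png')
cv=lambda f:cv2.cvtColor(f['frame'],cv2.COLOR_RGB2BGR)
a=cv2.resize(cv2.convertScaleAbs(cv(f),alpha=1.5,beta=15)[145:280,295:400],None,fx=3.8,fy=3.8,interpolation=cv2.INTER_CUBIC)
b=cv2.resize(cv(g)[140:275,255:360],None,fx=3.8,fy=3.8,interpolation=cv2.INTER_CUBIC)
cv2.imwrite('pics/c7.png',np.hstack([a,b]))
E
```

```text
(no output)
```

View pics/c7.png

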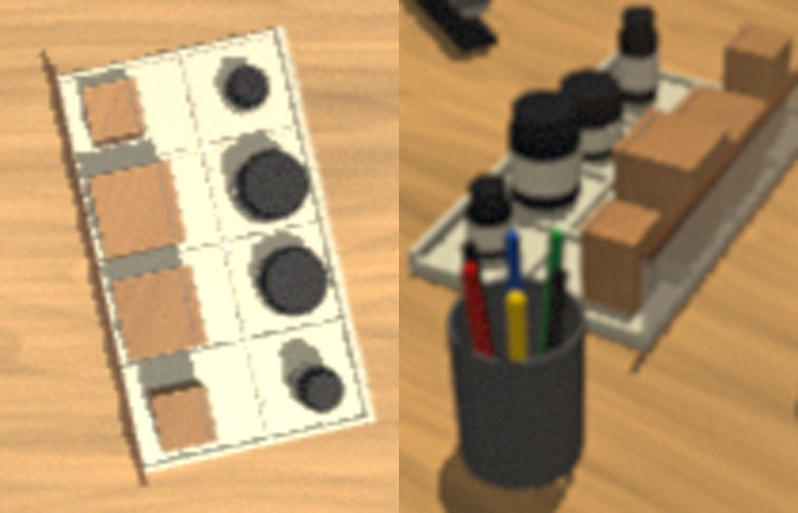

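All four bottles stand upright in their own compartments. In the top crop they are at (245,87), (272,184), (292,280) and (320,388), each facing its matching carton, and the cartons haven't moved.

```bash
python3 -c "
from h import *
print(order.finish_job())"
```

```text
the job is handed in; nothing more can be done
None
```

I moved all four ink bottles into the display, each standing upright in front of its matching carton, and handed the job in at about 26 s of robot time; the last pictures show the cartons, stapler and pen cup in place.

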